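Close a sanding box filter cover over its quarter-turn fastener and hold it down

TASK

The filter cover of the sanding box on the bench has to go back down on its new foam gasket: first lift away the long sanding block that was left across the open hatch and lay it flat in the shallow wooden tray, without dropping it. Then turn the quarter-turn wing fastener on the frame until it lines up with the slot in the cover, swing the cover shut so that the wing comes up through the slot, and press the cover fully home against the frame. Finish while you are still holding the cover firmly pressed home, so that I can lock the fastener, and leave the other things on the bench and the box where they are.

Things in the scene. Friction and masses are not known exactly. Their poses are not given: they have to be found in the camera images.
- machine: Downdraft sanding box: low grey-green sheet-steel box, fixed, deck 95 mm above the bench. Origin on the bench; the box spans x -150 to 150 mm (x: away from the robot) and y -200 to 220 mm (y: left). Filter hatch in the right part: opening x -70 to 70, y -88 to 30 mm, black foam gasket round it, 7.5 mm high (10 mm on its -y side); perforated grid at y 95 to 210 mm. Turned up to 0.2 rad.
- hinge (a point): Middle of the cover's hinge axis, which runs along the box's x at box y = 60 mm, 100 mm above the bench. Axes as the box's. In the last 0.03 rad the gasket resists: it takes about 12 N near the free edge to bring the cover home, and let go it springs up about 6 mm. It cannot go home with the wing turned across or the block in the hatch.
- cover (a joint): Hinged cover's angle (rad): 0 = home, rim on the deck; grows as its free edge (the right, -y side) rises; 1.57 upright, 2.0 its stop, leaning back over the grid. Starts at 1.75 to 1.95. A 3 mm sheet with a 5 mm turned-down rim, 200 mm along the hinge, reaching 238 mm from the axis, about 0.3 kg. The hinge is stiff (0.5 N m): it stays where left.
- cover_slot (a point): Centre of the cover's slot, on its outer face (the top when shut), 212 mm from the hinge axis. Slot 50 mm long (parallel to the hinge) by 22 mm. Axes of the cover: x along the hinge as the box's x; -y from the hinge to the free edge, which is 26 mm beyond this point; z out of the outer face. Shut, this point is 103 mm above the bench, over the wing.
- cover_press (a point): A good place to push and press the cover: on its outer face near the free edge, 60 mm to the far side (+x) of the slot's centre and 212 mm from the hinge axis. Axes as cover_slot.
- wing (a joint): Angle of the quarter-turn fastener on the frame (rad): 0 = wing along the box's x, lined up with the cover's slot (a stop there); grows counter-clockwise seen from above to 1.57, straight across, the other stop. Starts at 0.95 to 1.35. Slight friction (0.04 N m); it stays where left.
- wing_grip (a point): Top centre of the steel wing, on its vertical turning axis, 129 mm above the bench (34 mm above the deck), at box x = 0, y = -152 mm. The wing is a bar 40 mm long, 10 mm thick, 22 mm high; its stem leaves 12 mm free between it and the deck. x of this point is the wing's long direction.
- block: The long sanding block: wood with a cork sole, 190 mm long (its x) by 40 mm wide by 34 mm high, about 0.16 kg; origin at the centre of its underside. At the start it lies on the gasket across the hatch, underside 102 mm above the bench.
- tray: Shallow wooden tray on the bench to the right of the box, fixed; inside 250 mm long (its x) by 120 mm wide; floor 4 mm thick, rims 14 mm above the bench, 6 mm thick. Origin on the bench under its centre.
- plane: Small brass finger plane, 62 x 24 x 31 mm, lying on the sanding grid; leave alone.
- bottle: Yellow bottle, 72 mm across, 170 mm high, beyond the tray, next to the box; leave alone.
- jar: Amber glass jar, 68 mm across, 85 mm high, to the left of the box; leave alone.
- spool_a: Wooden spool clamp standing upright, 38 mm across, 88 mm high, beyond the tray; leave alone.
- spool_b: The same kind of spool clamp, standing on the right of the tray; leave alone.
- chisel: Chisel with a wooden handle, 250 mm long, 26 mm thick, lying to the left of the box; origin in the middle of its length; leave alone.
- hammer: Small hammer, 240 mm long, lying near the robot's base on its right; origin in the middle of its length; leave alone.

How it is judged (in metres and radians):
On the way, in this order (a step that is already met when the one before it is completed fails the run):
1. the sanding block lies flat in the tray, let go (z of block in the frame of tray below 0.009 m and angle between block's own z axis and vertical below 0.1 rad and horizontal distance between block and tray below 0.07 m and linear speed of block below 0.03 m/s and contact force between block and the fingers below 0.1 N), for 0.2 s.
2. the wing fastener is lined up with the slot (value of joint wing below 0.15 rad), for 0.2 s.
At the end, for the whole second after the job is handed in: Block flat, let go and still in the tray (centre within 70 mm of the tray centre); wing within 0.15 rad of the slot direction; cover still and home within 0.010 rad (2 mm at its free edge), with the robot pressing on it with more than 5 N (all of step 1 and value of joint wing below 0.15 rad and value of joint cover below 0.01 rad and velocity of joint cover between -0.05 and 0.05 rad/s and contact force between any of the fingers, the arm and cover above 5 N); the arm keeps its last pose, push and grip.
It fails at once if the sanding block falls free (faster than 0.8 m/s with no finger on it) (linear speed of block above 0.8 m/s and contact force between block and the fingers below 0.05 N).
It fails at once if another thing on the bench or the box is moved by more than 30 mm (distance of any of plane, bottle, jar, spool_a, spool_b, chisel, hammer from where it was at the start of the episode above 0.03 m).
It also fails if it takes over 72 s, if anything falls off the work surface, if the arm or the gripper's body presses on something with over 40 N, if the wrist force passes 120 N, or if a joint passes its speed limit or range.

ROBOT

A 7-joint arm with a two-finger parallel gripper is mounted at the origin on the work surface. World frame = base frame: x ahead of the robot, y to its left, z up, the work surface at z = 0. Lengths are in mm, angles in rad, forces in N, time in s.
With the tool pointing down it reaches from about 425 to 950 mm from the base axis. Payload 16.7 kg.
Tool frame: the origin (TCP) lies between the finger pads; the fingertips stand 25 mm ahead of it and the grasp point (between the pads) lies 6 mm ahead of it (bot.nose_length is the distance from the TCP to the fingertips, in mm); z points along the fingers, y is the line along which they close (so a half turn about z gives the same grasp; the last joint's range is limited). The gripper opens to 94 mm and grips with 3 to 60 N. Pads are 16 mm wide; open, the fingers measure 119 mm over their backs; the gripper's body (75 mm by 177 mm) begins 78 mm behind the grasp point.
Start: joints at [-1.321, 0.426, 0.074, 1.606, -0.034, 1.111, -0.067], TCP at [262.112, 621.991, 230.467] pointing down, gripper open.
Joint ranges: [-2.85, 2.85], [-0.5, 2.14], [-1.23, 1.37], [0.21, 2.46], [-1.02, 4.16], [0.16, 2.05], [-2.73, 2.73]. Speed limits (rad/s): [1.89, 1.89, 2.39, 2.39, 3.01, 3.01, 3.01].

INTERFACE

Orientations are given as a rotation vector (axis times angle).
In Python, from bench import read_state, eyes, sign_off, bot gives the robot as it stands.
- The arm moves only by the tool servo_tool, never from a script. Its argument "motion" is a list of rows, each an object with "delta_pos": the shift along the tool's x, y, z in m, a list of three; "twist": the turn about the tool's z in degrees; "gripper": the finger opening in m, from 0 to 0.094. In form: [{"delta_pos": [dx, dy, dz], "twist": twist, "gripper": gripper}, ...]. A call has 1 to 10 rows; each row is the pose to reach, as a shift and turn from the pose commanded when the call began, along the tool's axes at that moment; what a row does not reach only later rows make up. A row lasts 1/12 s, in which the tool goes at most 41.7 mm and 7.16 degrees, less where a joint would pass 70% of its speed; a pose out of reach is approached as far as the arm can. A call with a gripper value outside its range is refused whole. The fingers move at their own pace and stop on an object; the grip force is fixed at half the most. Time passes only in rows, so rows that repeat a pose let the fingers close. It gives the time, the measured TCP pose, the force, the opening and the grip force at its end, in the units of the state.
- read_state(): the state, without advancing time (a new reading comes with each control period).
- eyes.camera(name): name is "side" or "top" or "wrist"; returns a dict with "img" (400x640x3 uint8, red, green, blue), "depth" (400x640 float32, mm along the optical axis (not along the pixel's ray), 0 where there is no reading), "mtx" (3x3 intrinsics, pixels), "extrinsics" (4x4, takes a point from world to camera coordinates). Camera axes: x right, y up, looking along -z (the intrinsics and any distortion apply to the point x, -y, -z); pixel columns grow to the right and rows downward; lengths in mm; the calibration is good to about 2 mm. The wrist camera is an equidistant fisheye: a pixel r from the principal point sees the ray r / f radians off the axis. A picture is of the moment at which its call begins.
- sign_off(): hands the job in; it is judged then, once.
The state is a dict: "clock": time; "q": joint angles; "qd": joint speeds; "tau": joint torques, N m; "tcp_pos": TCP position; "tcp_rot": TCP orientation; "wrist_force": force on the tool from outside, world axes, zero at the start; "torque": the same for the moment, N m; "finger_gap": opening from 0.0 (shut) to 1.0 (fully open); "gripper_force": force on a finger pad.
Only numpy, scipy, OpenCV 4.12 (cv2) and the standard library are available. Lean on these libraries where they do the work, as an engineer would, in place of code of your own. Each camera call takes 0.05 s, during which the arm holds its last target. There are 200 camera calls.

## Working session

There is one attempt and no reset: what is moved stays moved. The work goes in short steps, Python scripts to look and compute and a tool call to move; the robot and the scene stay as the last step left them, time stands still between calls to the robot, and variables do not carry over. Pictures are saved under pics/ and viewed, at most 10 in all, crops included, and the job is handed in when it is done.

Besides the shell and the picture viewer there is one more tool, called after "Emit:" as a command line: name --argument value ..., lists and objects as JSON in quotes. servo_tool: Moves the arm, as the interface text tells. Its arguments: {"type":"object","properties":{"motion":{"type":"array","items":{"type":"object","properties":{"delta_pos":{"type":"array","items":{"type":"number"}},"twist":{"type":"number"},"gripper":{"type":"number"}}}}},"required":["motion"]}

```bash
ls; mkdir -p pics; cat > h.py <<'E'
import numpy as np,cv2
from bench import read_state, eyes, sign_off, bot
from scipy.spatial.transform import Rotation as R
def cloud(c):
    K=c["mtx"];d=c["depth"];v,u=np.mgrid[0:400,0:640]
    P=np.stack([(u-K[0,2])/K[0,0]*d,-(v-K[1,2])/K[1,1]*d,-d],-1)
    T=np.linalg.inv(c["extrinsics"]);return P@T[:3,:3].T+T[:3,3]
E
python3 - <<'E'
from h import *
s=read_state();print(s)
for n in("top","side"):
    c=eyes.camera(n);cv2.imwrite(f"pics/{n}0.png",c["img"][...,::-1]);np.savez(f"{n}0.npz",W=cloud(c),**c)
    print(n,c["mtx"],c["extrinsics"].round(3).tolist())
E
```

```text
pics
{'clock': 0.0, 'q': array([-1.32151094,  0.42672173,  0.07380791,  1.60659708, -0.0341198 ,
        1.11084988, -0.06710839]), 'qd': array([ 0.00055012, -0.00076121, -0.0005162 ,  0.0001092 , -0.00123678,
       -0.00119866,  0.00124928]), 'tau': array([ 1.13171343e-03, -9.35821366e+01,  3.66823018e+00, -4.54217148e+01,
       -4.86774521e-02,  1.97759166e-02,  1.06220439e-04]), 'tcp_pos': array([261.9350939 , 621.6479787 , 229.78556022]), 'tcp_rot': array([-6.22242635e-01, -3.07914771e+00,  2.04653729e-03]), 'wrist_force': array([-0.97630527, -0.04629212, -0.15666288]), 'torque': array([-0.03041274,  0.00817313,  0.04929948]), 'gripper_force': 0.0, 'finger_gap': 0.9955958478934621}
top [[436.42450411   0.         327.38991936]
 [  0.         436.42450411 202.76557572]
 [  0.           0.           1.        ]] [[0.016, -1.0, 0.016, -47.707], [0.995, 0.018, 0.096, -491.163], [-0.096, 0.015, 0.995, -1728.049], [0.0, 0.0, 0.0, 1.0]]
side [[436.71880233   0.         315.85565854]
 [  0.         436.71880233 204.09813305]
 [  0.           0.           1.        ]] [[0.861, -0.509, 0.006, -437.599], [0.382, 0.653, 0.654, -221.214], [-0.337, -0.56, 0.757, -1161.994], [0.0, 0.0, 0.0, 1.0]]
```

View pics/top0.png

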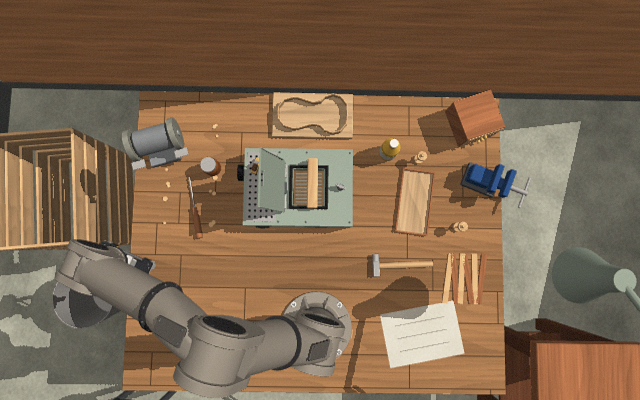

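View pics/side0.png

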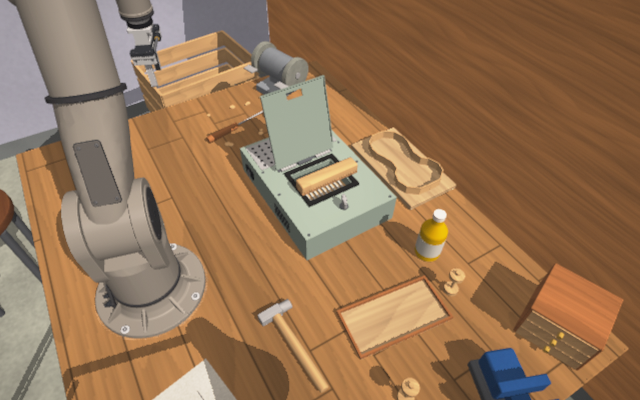

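Top view: the box covers about cols 243–353, rows 148–227. The block is at (313,183), the wing at (340,187), and the tray at (413,202). The cover leans back at about col 272. The side view shows the cover upright with its slot at (294,95), and the wing at (342,202).

```bash
python3 - <<'E'
from h import *
a=np.load("top0.npz");W=a["W"];b=np.load("side0.npz");S=b["W"]
def reg(W,r0,r1,c0,c1,z0,z1):
    P=W[r0:r1,c0:c1].reshape(-1,3);return P[(P[:,2]>z0)&(P[:,2]<z1)]
def rect(P,n):
    r=cv2.minAreaRect(P[:,:2].astype(np.float32));print(n,len(P),np.round(r[0],1),np.round(r[1],1),round(r[2],2),"z",np.median(P[:,2]).round(1))
rect(reg(W,140,235,238,360,88,101),"deck top")
rect(reg(W,150,215,303,322,128,142),"block top")
P=reg(W,178,195,330,350,115,140);rect(P,"wing top");print(P.mean(0))
P=reg(S,190,215,330,355,118,140);rect(P,"wing side");print(P.mean(0))
rect(reg(W,160,245,388,440,10,25),"tray top rim")
rect(reg(W,160,245,388,440,1,25),"tray")
rect(reg(S,150,195,285,365,128,142),"block side")
rect(reg(S,120,260,230,400,90,99),"deck side")
# cover plane from side
P=reg(S,85,160,262,330,120,400);
from numpy.linalg import svd
m=np.median(P,0);P=P[np.abs(P-m).max(1)<160]
for _ in range(5):
    m=P.mean(0);n=svd(P-m,full_matrices=False)[2][2];d=(P-m)@n;P=P[np.abs(d)<max(3,2*d.std())]
print("cover n",n,m,len(P),P.min(0),P.max(0))
for nm,M,im in(("top",W,a["img"]),("side",S,b["img"])): pass
cr=cv2.resize(a["img"][140:240,235:435],None,fx=4,fy=4,interpolation=cv2.INTER_CUBIC)
cv2.imwrite("pics/crop.png",cr[...,::-1])
E
```

```text
deck top 4402 [547.3  80.7] [300.7 427.2] 0.76 z 96.0
block top 476 [557.8  21.8] [188.2  38. ] 1.06 z 136.6
wing top 31 [547.5 -86. ] [35.9 12.4] 71.62 z 131.2
[546.96815386 -85.96247474 130.71821442]
wing side 53 [546.6 -83.8] [42.6 13.8] 58.25 z 126.0
[544.76648457 -87.44395833 125.57240028]
tray top rim 582 [ 504.3 -388.2] [342.8 206.7] 0.17 z 12.9
tray 3000 [ 505.3 -391. ] [347.5 212.3] 0.17 z 5.7
block side 778 [556.1  71.6] [190.8 143.1] 0.48 z 134.7
deck side 5570 [544.9  77.3] [303.9 424.5] 0.49 z 93.9
cover n [-0.00804913  0.95845971 -0.28511437] [539.96466684 164.78955177 225.00885098] 3534 [443.70675213 131.19973337 120.18518747] [646.27457617 197.23519385 328.10444274]
```

View pics/crop.png

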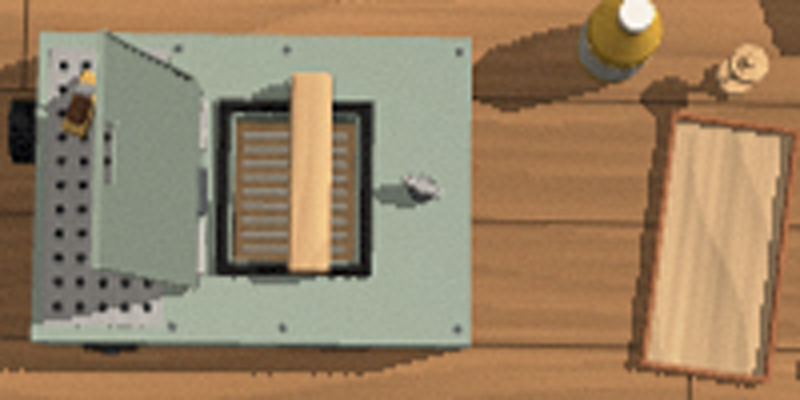

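The crop confirms the wing's long direction is about 71° from world x. Tray corners in the crop are (678,115), (795,132), (768,382) and (643,365).

```bash
cat >> h.py <<'E'
def go(x,y,z,yaw=None):  # world TCP target; yaw = world angle (deg) of the closing line
    s=read_state();Q=R.from_rotvec(s["tcp_rot"]).as_matrix()
    d=Q.T@(np.array([x,y,z])-s["tcp_pos"])
    cur=np.degrees(np.arctan2(Q[1,1],Q[0,1]));tw=0
    if yaw is not None: tw=-((yaw-cur+90)%180-90)
    print("d",(d/1000).round(4),"twist",round(tw,2),"cur",round(cur,2),"tcp",s["tcp_pos"].round(1),"t",s["clock"])
E
python3 - <<'E'
from h import *
a=np.load("top0.npz");K=a["mtx"];T=np.linalg.inv(a["extrinsics"])
pt=[]
for x,y in((678,115),(795,132),(768,382),(643,365)):
    u,v=235+x/4-.4,140+y/4-.4
    r=T[:3,:3]@np.array([(u-K[0,2])/K[0,0],-(v-K[1,2])/K[1,1],-1]);o=T[:3,3];pt.append((o+r*(14-o[2])/r[2])[:2])
pt=np.array(pt);print(pt.round(1),pt.mean(0));r=cv2.minAreaRect(pt.astype(np.float32));print(r)
go(262,622,430);go(557,22,430,90.6);
E
```

```text
[[ 639.5 -350.1]
 [ 624.3 -469.8]
 [ 369.3 -440.7]
 [ 384.3 -314.7]] [ 504.35495672 -393.80791377]
((504.73406982421875, -392.8580627441406), (126.9633560180664, 257.6261901855469), 83.23902893066406)
d [ 1.000e-04  1.000e-04 -2.002e-01] twist 0 cur 67.15 tcp [262.  621.7 229.8] t 0.1
d [-0.5047 -0.4383 -0.1996] twist -23.45 cur 67.15 tcp [262.  621.7 229.8] t 0.1
```

Emit:
servo_tool --motion '[{"delta_pos":[0,0,-0.04],"twist":0,"gripper":0.094},{"delta_pos":[0,0,-0.08],"twist":0,"gripper":0.094},{"delta_pos":[0,0,-0.12],"twist":-4,"gripper":0.094},{"delta_pos":[0,0,-0.16],"twist":-8,"gripper":0.094},{"delta_pos":[-0.02,-0.02,-0.18],"twist":-12,"gripper":0.094},{"delta_pos":[-0.05,-0.04,-0.2],"twist":-16,"gripper":0.094},{"delta_pos":[-0.08,-0.07,-0.2],"twist":-20,"gripper":0.094},{"delta_pos":[-0.11,-0.095,-0.2],"twist":-23.5,"gripper":0.094},{"delta_pos":[-0.14,-0.12,-0.2],"twist":-23.5,"gripper":0.094},{"delta_pos":[-0.17,-0.15,-0.2],"twist":-23.5,"gripper":0.094}]'

```text
clock: 0.93
tcp_pos: [360.8, 416.8, 430.1]
tcp_rot: [0.019, -3.141, 0.0]
wrist_force: [0.0, -0.2, 0.2]
finger_gap: 0.999
gripper_force: 0.0
```

```bash
python3 -c "
from h import *
go(557,22,430,90.6);print(read_state()['q'].round(2))"
```

```text
d [-1.914e-01 -3.971e-01  2.000e-04] twist 0.08 cur 90.68 tcp [360.8 416.8 430.1] t 0.9333
[-1.08  0.1   0.12  1.6  -0.01  1.44  0.62]
```

Emit:
servo_tool --motion '[{"delta_pos":[-0.017,-0.036,0],"twist":0,"gripper":0.094},{"delta_pos":[-0.034,-0.072,0],"twist":0,"gripper":0.094},{"delta_pos":[-0.052,-0.108,0],"twist":0,"gripper":0.094},{"delta_pos":[-0.07,-0.145,0],"twist":0,"gripper":0.094},{"delta_pos":[-0.087,-0.181,0],"twist":0,"gripper":0.094},{"delta_pos":[-0.105,-0.217,0],"twist":0,"gripper":0.094},{"delta_pos":[-0.122,-0.253,0],"twist":0,"gripper":0.094},{"delta_pos":[-0.139,-0.289,0],"twist":0,"gripper":0.094},{"delta_pos":[-0.156,-0.325,0],"twist":0,"gripper":0.094},{"delta_pos":[-0.174,-0.361,0],"twist":0,"gripper":0.094}]'

```text
clock: 1.77
tcp_pos: [538.5, 57.4, 430.5]
tcp_rot: [-0.018, 3.142, 0.0]
wrist_force: [0.4, 1.0, -0.4]
finger_gap: 0.996
gripper_force: 0.0
```

```bash
python3 -c "
from h import *
go(557,22,150,90.8);print(read_state()['q'].round(2))"
```

```text
d [-0.0181 -0.0357  0.2805] twist -0.15 cur 90.65 tcp [538.5  57.4 430.5] t 1.7667
[-0.66  0.08  0.48  1.64 -0.04  1.43  1.4 ]
```

Emit:
servo_tool --motion '[{"delta_pos":[-0.006,-0.012,0.02],"twist":0,"gripper":0.094},{"delta_pos":[-0.012,-0.024,0.055],"twist":0,"gripper":0.094},{"delta_pos":[-0.018,-0.0355,0.09],"twist":0,"gripper":0.094},{"delta_pos":[-0.018,-0.0355,0.125],"twist":0,"gripper":0.094},{"delta_pos":[-0.018,-0.0355,0.16],"twist":0,"gripper":0.094},{"delta_pos":[-0.018,-0.0355,0.195],"twist":0,"gripper":0.094},{"delta_pos":[-0.018,-0.0355,0.225],"twist":0,"gripper":0.094},{"delta_pos":[-0.018,-0.0355,0.25],"twist":0,"gripper":0.094},{"delta_pos":[-0.018,-0.0355,0.275],"twist":0,"gripper":0.094},{"delta_pos":[-0.018,-0.0355,0.297],"twist":0,"gripper":0.094}]'

```text
clock: 2.6
tcp_pos: [556.0, 24.0, 131.6]
tcp_rot: [0.018, -3.14, 0.001]
wrist_force: [0.7, 1.0, 0.2]
finger_gap: 0.999
gripper_force: 0.0
```

Emit:
servo_tool --motion '[{"delta_pos":[0,0,0],"twist":0,"gripper":0.094},{"delta_pos":[0,0,0],"twist":0,"gripper":0.06},{"delta_pos":[0,0,0],"twist":0,"gripper":0.03},{"delta_pos":[0,0,0],"twist":0,"gripper":0.03},{"delta_pos":[0,0,0],"twist":0,"gripper":0.03},{"delta_pos":[0,0,0],"twist":0,"gripper":0.03},{"delta_pos":[0,0,0],"twist":0,"gripper":0.03},{"delta_pos":[0,0,0],"twist":0,"gripper":0.03}]'

```text
clock: 3.27
tcp_pos: [556.8, 24.2, 133.8]
tcp_rot: [-0.018, 3.141, 0.0]
wrist_force: [-0.0, 0.3, 0.4]
finger_gap: 0.543
gripper_force: 0.0
```

```bash
python3 -c "
from h import *
go(557,22,260,90.6);go(504.5,-393.5,260,83);print(read_state()['q'].round(2))"
```

```text
d [-0.0002 -0.0022 -0.1262] twist 0.05 cur 90.65 tcp [556.8  24.2 133.8] t 3.2667
d [ 0.057  -0.4171 -0.1263] twist 7.65 cur 90.65 tcp [556.8  24.2 133.8] t 3.2667
[-0.53  0.37  0.46  1.98 -0.22  0.83  1.63]
```

Emit:
servo_tool --motion '[{"delta_pos":[0,0,0],"twist":0,"gripper":0.03},{"delta_pos":[0,0,0],"twist":0,"gripper":0.03},{"delta_pos":[0,0,0],"twist":0,"gripper":0.03},{"delta_pos":[0,0,0],"twist":0,"gripper":0.03},{"delta_pos":[0,0,0],"twist":0,"gripper":0.03},{"delta_pos":[0,0,-0.005],"twist":0,"gripper":0.03},{"delta_pos":[0,0,-0.015],"twist":0,"gripper":0.03},{"delta_pos":[0,0,-0.03],"twist":0,"gripper":0.03},{"delta_pos":[0,0,-0.05],"twist":0,"gripper":0.03},{"delta_pos":[0,0,-0.07],"twist":0,"gripper":0.03}]'

```text
clock: 4.1
tcp_pos: [556.4, 23.9, 204.7]
tcp_rot: [0.017, -3.141, 0.001]
wrist_force: [-0.0, -0.6, -1.8]
finger_gap: 0.425
gripper_force: 30.0
```

Emit:
servo_tool --motion '[{"delta_pos":[0.005,-0.015,-0.025],"twist":0,"gripper":0.03},{"delta_pos":[0.01,-0.04,-0.045],"twist":1,"gripper":0.03},{"delta_pos":[0.02,-0.075,-0.055],"twist":2,"gripper":0.03},{"delta_pos":[0.03,-0.11,-0.055],"twist":3,"gripper":0.03},{"delta_pos":[0.04,-0.145,-0.055],"twist":4,"gripper":0.03},{"delta_pos":[0.048,-0.18,-0.055],"twist":5,"gripper":0.03},{"delta_pos":[0.055,-0.215,-0.055],"twist":6,"gripper":0.03},{"delta_pos":[0.056,-0.25,-0.055],"twist":7,"gripper":0.03},{"delta_pos":[0.057,-0.285,-0.055],"twist":7.6,"gripper":0.03},{"delta_pos":[0.057,-0.32,-0.055],"twist":7.6,"gripper":0.03}]'

```text
clock: 4.93
tcp_pos: [502.8, -298.1, 259.5]
tcp_rot: [0.191, 3.135, 0.0]
wrist_force: [0.3, 0.9, -0.9]
finger_gap: 0.423
gripper_force: 30.0
```

```bash
python3 -c "
from h import *
go(504.5,-393.5,42,83);print(read_state()['q'].round(2))"
```

```text
d [-0.0131 -0.0945  0.2174] twist 0.01 cur 83.01 tcp [ 502.8 -298.1  259.5] t 4.9333
[-0.13  0.3   0.69  1.81 -0.21  1.11  2.08]
```

Emit:
servo_tool --motion '[{"delta_pos":[-0.004,-0.03,0.01],"twist":0,"gripper":0.03},{"delta_pos":[-0.009,-0.063,0.03],"twist":0,"gripper":0.03},{"delta_pos":[-0.013,-0.0945,0.055],"twist":0,"gripper":0.03},{"delta_pos":[-0.013,-0.0945,0.085],"twist":0,"gripper":0.03},{"delta_pos":[-0.013,-0.0945,0.115],"twist":0,"gripper":0.03},{"delta_pos":[-0.013,-0.0945,0.145],"twist":0,"gripper":0.03},{"delta_pos":[-0.013,-0.0945,0.17],"twist":0,"gripper":0.03},{"delta_pos":[-0.013,-0.0945,0.185],"twist":0,"gripper":0.03},{"delta_pos":[-0.013,-0.0945,0.195],"twist":0,"gripper":0.03},{"delta_pos":[-0.013,-0.0945,0.2],"twist":0,"gripper":0.03}]'

```text
clock: 5.77
tcp_pos: [504.6, -391.6, 57.8]
tcp_rot: [-0.19, -3.135, -0.001]
wrist_force: [-0.5, 0.2, -2.5]
finger_gap: 0.422
gripper_force: 30.0
```

```bash
python3 -c "
from h import *
go(504.5,-393.5,36,83)
c=eyes.camera('side');cv2.imwrite('pics/s1.png',cv2.resize(c['img'][200:400,300:560],None,fx=3,fy=3)[...,::-1])"
```

```text
d [-0.0002 -0.0019  0.0218] twist 0.06 cur 83.06 tcp [ 504.6 -391.6   57.8] t 5.7667
```

View pics/s1.png

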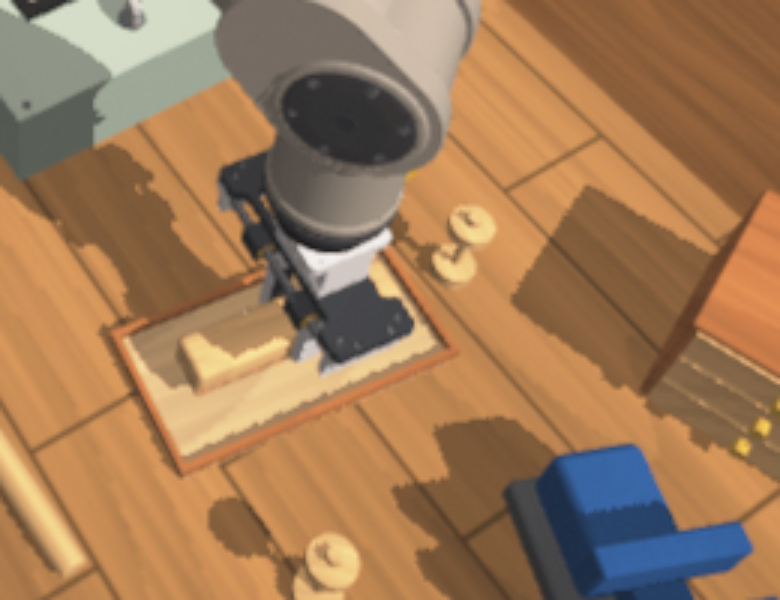

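The block hangs level over the middle of the tray, with its near end at crop (190,360), and both spools are clear. I'll lower and release it.

Emit:
servo_tool --motion '[{"delta_pos":[0,0,0.007],"twist":0,"gripper":0.03},{"delta_pos":[0,0,0.013],"twist":0,"gripper":0.03},{"delta_pos":[0,0,0.018],"twist":0,"gripper":0.03},{"delta_pos":[0,0,0.021],"twist":0,"gripper":0.03},{"delta_pos":[0,0,0.023],"twist":0,"gripper":0.03},{"delta_pos":[0,0,0.023],"twist":0,"gripper":0.03},{"delta_pos":[0,0,0.023],"twist":0,"gripper":0.03}]'

```text
clock: 6.4
tcp_pos: [504.9, -391.9, 35.6]
tcp_rot: [0.19, 3.136, -0.0]
wrist_force: [-0.7, 0.6, -2.0]
finger_gap: 0.428
gripper_force: 30.0
```

Emit:
servo_tool --motion '[{"delta_pos":[0,0,0.001],"twist":0,"gripper":0.03},{"delta_pos":[0,0,0.002],"twist":0,"gripper":0.03},{"delta_pos":[0,0,0.002],"twist":0,"gripper":0.03},{"delta_pos":[0,0,0.002],"twist":0,"gripper":0.03}]'

```text
clock: 6.73
tcp_pos: [504.9, -392.1, 35.0]
tcp_rot: [0.191, 3.135, 0.001]
wrist_force: [-5.9, 6.2, 23.3]
finger_gap: 0.421
gripper_force: 30.0
```

Contact at 23 N. I'll back off a little and open part-way.

Emit:
servo_tool --motion '[{"delta_pos":[0,0,-0.001],"twist":0,"gripper":0.03},{"delta_pos":[0,0,-0.001],"twist":0,"gripper":0.065},{"delta_pos":[0,0,-0.001],"twist":0,"gripper":0.065},{"delta_pos":[0,0,-0.001],"twist":0,"gripper":0.065},{"delta_pos":[0,0,-0.001],"twist":0,"gripper":0.065},{"delta_pos":[0,0,-0.001],"twist":0,"gripper":0.065},{"delta_pos":[0,0,-0.005],"twist":0,"gripper":0.065},{"delta_pos":[0,0,-0.015],"twist":0,"gripper":0.065},{"delta_pos":[0,0,-0.03],"twist":0,"gripper":0.065},{"delta_pos":[0,0,-0.06],"twist":0,"gripper":0.065}]'

```text
clock: 7.57
tcp_pos: [503.7, -391.1, 93.1]
tcp_rot: [-0.19, -3.133, -0.002]
wrist_force: [0.5, 0.1, -0.5]
finger_gap: 0.691
gripper_force: 0.0
```

```bash
python3 -c "
from h import *
go(547,-85,200,161.6);print(read_state()['q'].round(2))"
```

```text
d [-0.0056  0.3092 -0.1066] twist -78.56 cur 83.04 tcp [ 503.7 -391.1   93.1] t 7.5667
[ 0.13  0.59  0.59  1.83 -0.42  0.86  2.37]
```

Emit:
servo_tool --motion '[{"delta_pos":[0,0,-0.04],"twist":6,"gripper":0.065},{"delta_pos":[0,0.0,-0.08],"twist":13,"gripper":0.065},{"delta_pos":[0,0.02,-0.11],"twist":20,"gripper":0.065},{"delta_pos":[0,0.05,-0.127],"twist":27,"gripper":0.065},{"delta_pos":[-0.001,0.08,-0.127],"twist":34,"gripper":0.065},{"delta_pos":[-0.002,0.11,-0.127],"twist":41,"gripper":0.065},{"delta_pos":[-0.003,0.145,-0.127],"twist":48,"gripper":0.065},{"delta_pos":[-0.004,0.18,-0.127],"twist":55,"gripper":0.065},{"delta_pos":[-0.005,0.21,-0.127],"twist":62,"gripper":0.065},{"delta_pos":[-0.005,0.24,-0.127],"twist":69,"gripper":0.065}]'

```text
clock: 8.4
tcp_pos: [539.0, -152.5, 221.9]
tcp_rot: [1.94, 2.47, 0.003]
wrist_force: [0.9, -0.3, 0.1]
finger_gap: 0.693
gripper_force: 0.0
```

```bash
python3 -c "
from h import *
go(547,-85,220,-18.4);print(read_state()['q'].round(2))"
```

```text
d [0.0637 0.0238 0.002 ] twist 32.11 cur 13.71 tcp [ 539.  -152.5  221.9] t 8.4
[-0.65  0.4   1.05  1.92 -0.4   1.05  0.81]
```

Emit:
servo_tool --motion '[{"delta_pos":[0.02,0.008,0],"twist":6,"gripper":0.065},{"delta_pos":[0.04,0.016,0],"twist":12,"gripper":0.065},{"delta_pos":[0.0637,0.0238,0],"twist":19,"gripper":0.065},{"delta_pos":[0.0637,0.0238,0],"twist":26,"gripper":0.065},{"delta_pos":[0.0637,0.0238,0],"twist":32,"gripper":0.065},{"delta_pos":[0.0637,0.0238,0],"twist":32,"gripper":0.065},{"delta_pos":[0.0637,0.0238,0],"twist":32,"gripper":0.065}]'

```text
clock: 8.98
tcp_pos: [546.4, -86.7, 221.2]
tcp_rot: [2.538, 1.852, 0.001]
wrist_force: [-0.3, 0.4, -0.1]
finger_gap: 0.695
gripper_force: 0.0
```

```bash
python3 -c "
from h import *
go(547,-85,128,-18.4);print(read_state()['q'].round(2))
c=eyes.camera('top');W=cloud(c);P=W[160:245,388:440].reshape(-1,3);P=P[(P[:,2]>28)&(P[:,2]<50)&(abs(P[:,1]+392)<70)]
print(cv2.minAreaRect(P[:,:2].astype('float32')),np.median(P[:,2]),P[:,2].std())
c=eyes.camera('wrist');cv2.imwrite('pics/w1.png',c['img'][...,::-1])"
```

```text
d [ 0.0017 -0.      0.0932] twist 0.64 cur -17.76 tcp [546.4 -86.7 221.2] t 8.9833
[-0.87  0.48  1.21  1.93 -0.51  1.08  0.25]
((506.4249267578125, -393.8249206542969), (42.911949157714844, 188.64901733398438), 82.20283508300781) 38.30377108611788 4.291460269028623
```

View pics/w1.png

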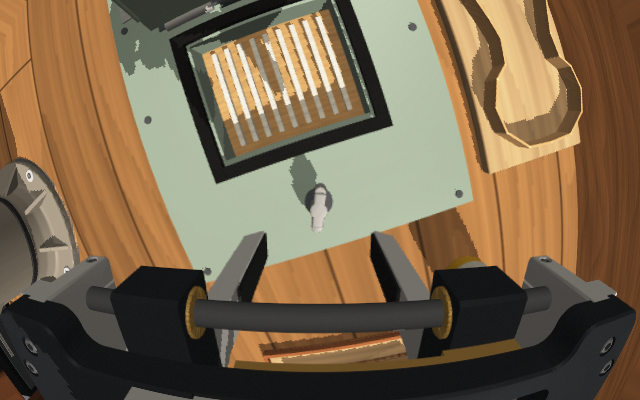

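The wrist view shows the wing at (319,205), upright in the image and centred between the open fingers. The block rests flat in the tray at (506,-394). I'll descend and grip the wing.

Emit:
servo_tool --motion '[{"delta_pos":[0.0017,0,0.02],"twist":0.5,"gripper":0.065},{"delta_pos":[0.0017,0,0.04],"twist":0.5,"gripper":0.065},{"delta_pos":[0.0017,0,0.06],"twist":0.5,"gripper":0.065},{"delta_pos":[0.0017,0,0.075],"twist":0.5,"gripper":0.05},{"delta_pos":[0.0017,0,0.085],"twist":0.5,"gripper":0.04},{"delta_pos":[0.0017,0,0.093],"twist":0.5,"gripper":0.03},{"delta_pos":[0.0017,0,0.093],"twist":0.5,"gripper":0.0},{"delta_pos":[0.0017,0,0.093],"twist":0.5,"gripper":0.0},{"delta_pos":[0.0017,0,0.093],"twist":0.5,"gripper":0.0},{"delta_pos":[0.0017,0,0.093],"twist":0.5,"gripper":0.0}]'

```text
clock: 9.92
tcp_pos: [547.4, -85.1, 128.2]
tcp_rot: [2.548, 1.837, 0.001]
wrist_force: [0.3, -0.3, 0.6]
finger_gap: 0.23
gripper_force: 0.0
```

Emit:
servo_tool --motion '[{"delta_pos":[0,0,0],"twist":0,"gripper":0},{"delta_pos":[0,0,0],"twist":0,"gripper":0},{"delta_pos":[0,0,0],"twist":0,"gripper":0},{"delta_pos":[0,0,0],"twist":0,"gripper":0}]'

```text
clock: 10.25
tcp_pos: [547.0, -85.0, 127.9]
tcp_rot: [-2.549, -1.837, -0.001]
wrist_force: [-2.2, 0.5, 6.4]
finger_gap: 0.106
gripper_force: 29.7
```

```bash
python3 -c "
from h import *
go(547,-85,128,-18.4);print(read_state()['q'].round(2),read_state()['torque'])"
```

```text
d [-0.     -0.     -0.0001] twist -0.04 cur -18.44 tcp [547.  -85.  127.9] t 10.25
[-0.75  0.58  1.06  2.02 -0.64  0.93  0.34] [0.13393014 0.60919348 0.00328576]
```

Emit:
servo_tool --motion '[{"delta_pos":[0,0,0],"twist":4,"gripper":0},{"delta_pos":[0,0,0],"twist":8,"gripper":0},{"delta_pos":[0,0,0],"twist":13,"gripper":0},{"delta_pos":[0,0,0],"twist":18,"gripper":0},{"delta_pos":[0,0,0],"twist":23,"gripper":0},{"delta_pos":[0,0,0],"twist":28,"gripper":0},{"delta_pos":[0,0,0],"twist":33,"gripper":0},{"delta_pos":[0,0,0],"twist":36,"gripper":0}]'

```text
clock: 10.92
tcp_pos: [546.3, -84.5, 127.8]
tcp_rot: [-2.992, -0.952, 0.001]
wrist_force: [-8.7, 4.4, 15.0]
finger_gap: 0.107
gripper_force: 29.9
```

```bash
python3 -c "
from h import *
go(547,-85,128,-89.4);print(read_state()['q'].round(2),read_state()['torque'])"
```

```text
d [ 0.0003  0.0007 -0.0002] twist 34.69 cur -54.71 tcp [546.3 -84.5 127.8] t 10.9167
[-0.82  0.69  1.21  2.02 -0.79  1.01 -0.16] [1.25904367 2.19237516 0.07309217]
```

Emit:
servo_tool --motion '[{"delta_pos":[0,0,0],"twist":4,"gripper":0},{"delta_pos":[0,0,0],"twist":8,"gripper":0},{"delta_pos":[0,0,0],"twist":12,"gripper":0},{"delta_pos":[0,0,0],"twist":16,"gripper":0},{"delta_pos":[0,0,0],"twist":20,"gripper":0},{"delta_pos":[0,0,0],"twist":20,"gripper":0}]'

```text
clock: 11.42
tcp_pos: [546.2, -84.1, 127.8]
tcp_rot: [-3.111, -0.418, 0.003]
wrist_force: [-10.1, 8.8, 20.4]
finger_gap: 0.101
gripper_force: 29.9
```

```bash
python3 -c "
from h import *
go(547,-85,128,-89.4);print(read_state()['q'].round(3),read_state()['torque'])"
```

```text
d [ 0.0006  0.0011 -0.0002] twist 14.7 cur -74.7 tcp [546.2 -84.1 127.8] t 11.4167
[-0.843  0.757  1.282  2.019 -0.857  1.06  -0.447] [ 2.01633625  2.64331349 -0.07424325]
```

Emit:
servo_tool --motion '[{"delta_pos":[-0.0005,-0.001,-0.0005],"twist":3,"gripper":0},{"delta_pos":[-0.0005,-0.001,-0.001],"twist":6,"gripper":0},{"delta_pos":[-0.0005,-0.001,-0.001],"twist":9,"gripper":0},{"delta_pos":[-0.0005,-0.001,-0.001],"twist":12,"gripper":0},{"delta_pos":[-0.0005,-0.001,-0.001],"twist":13,"gripper":0},{"delta_pos":[-0.0005,-0.001,-0.001],"twist":13,"gripper":0}]'

```text
clock: 11.92
tcp_pos: [545.9, -83.7, 128.0]
tcp_rot: [-3.14, -0.071, 0.002]
wrist_force: [1.3, 1.7, -12.0]
finger_gap: 0.108
gripper_force: 29.8
```

```bash
python3 -c "
from h import *
go(547,-85,128,-89.4);print(read_state()['q'].round(3),read_state()['torque'])"
```

```text
d [0.001  0.0014 0.    ] twist 1.97 cur -87.43 tcp [545.9 -83.7 128. ] t 11.9167
[-0.853  0.784  1.311  2.021 -0.884  1.081 -0.645] [ 0.41983507 -0.01382096 -0.08772468]
```

Emit:
servo_tool --motion '[{"delta_pos":[0,0,0.0004],"twist":1.5,"gripper":0},{"delta_pos":[0,0,0.0004],"twist":1.5,"gripper":0.04},{"delta_pos":[0,0,0.0004],"twist":1.5,"gripper":0.04},{"delta_pos":[0,0,0.0004],"twist":1.5,"gripper":0.04},{"delta_pos":[0,0,0.0004],"twist":1.5,"gripper":0.04},{"delta_pos":[0,0,-0.01],"twist":1.5,"gripper":0.04},{"delta_pos":[0,0,-0.03],"twist":1.5,"gripper":0.04},{"delta_pos":[0,0,-0.06],"twist":0,"gripper":0.04},{"delta_pos":[0,0,-0.1],"twist":-4,"gripper":0.02},{"delta_pos":[0,0,-0.14],"twist":-10,"gripper":0.0}]'

```text
clock: 12.75
tcp_pos: [545.8, -85.1, 269.7]
tcp_rot: [3.121, 0.345, -0.002]
wrist_force: [0.6, 0.9, 1.0]
finger_gap: 0.319
gripper_force: 0.0
```

```bash
python3 -c "
from h import *
go(606,250,440,0.6);print(read_state()['q'].round(3))
c=eyes.camera('side');cv2.imwrite('pics/s2.png',cv2.resize(c['img'][50:250,220:450],None,fx=3,fy=3)[...,::-1])"
```

```text
d [ 0.1318 -0.3135 -0.171 ] twist -77.97 cur -77.37 tcp [545.8 -85.1 269.7] t 12.75
[-0.955  0.483  1.351  1.882 -0.506  1.194 -0.78 ]
```

View pics/s2.png

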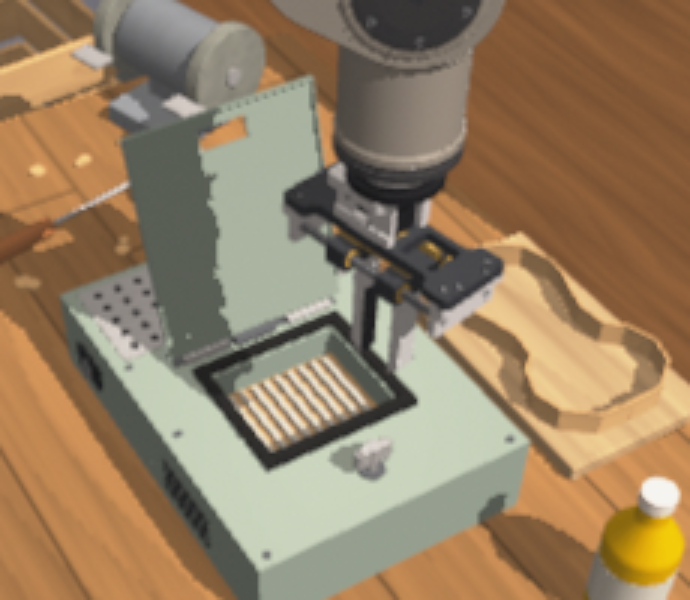

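The wing, at crop (372,455), now lies parallel to the box's x edge. The cover still stands at its start angle with its slot at (224,133). Next I'll lift and twist back.

Emit:
servo_tool --motion '[{"delta_pos":[0,0,-0.01],"twist":-7,"gripper":0},{"delta_pos":[0,0,-0.03],"twist":-14,"gripper":0},{"delta_pos":[0,0,-0.05],"twist":-21,"gripper":0},{"delta_pos":[0,0,-0.08],"twist":-28,"gripper":0},{"delta_pos":[0,0,-0.11],"twist":-35,"gripper":0},{"delta_pos":[0,0,-0.14],"twist":-42,"gripper":0},{"delta_pos":[0.0,0,-0.17],"twist":-49,"gripper":0},{"delta_pos":[0.01,-0.025,-0.17],"twist":-56,"gripper":0},{"delta_pos":[0.02,-0.05,-0.17],"twist":-63,"gripper":0},{"delta_pos":[0.03,-0.075,-0.17],"twist":-70,"gripper":0}]'

```text
clock: 13.63
tcp_pos: [559.3, -4.0, 439.2]
tcp_rot: [-2.356, -2.078, -0.003]
wrist_force: [0.6, 0.2, -0.0]
finger_gap: 0.007
gripper_force: 0.0
```

```bash
python3 -c "
from h import *
go(606,250,440,0.6);print(read_state()['q'].round(3))"
```

```text
d [ 0.2579  0.0147 -0.0003] twist -7.76 cur -7.16 tcp [559.3  -4.  439.2] t 13.6333
[-1.082  0.188  1.165  1.61  -0.175  1.457 -0.028]
```

Emit:
servo_tool --motion '[{"delta_pos":[0.028,0.0015,0],"twist":-2,"gripper":0},{"delta_pos":[0.056,0.003,0],"twist":-4,"gripper":0},{"delta_pos":[0.085,0.0045,0],"twist":-6,"gripper":0},{"delta_pos":[0.115,0.006,0],"twist":-7.8,"gripper":0},{"delta_pos":[0.145,0.008,0],"twist":-7.8,"gripper":0},{"delta_pos":[0.175,0.01,0],"twist":-7.8,"gripper":0},{"delta_pos":[0.205,0.012,0],"twist":-7.8,"gripper":0},{"delta_pos":[0.235,0.0135,0],"twist":-7.8,"gripper":0},{"delta_pos":[0.258,0.0147,0],"twist":-7.8,"gripper":0},{"delta_pos":[0.258,0.0147,0],"twist":-7.8,"gripper":0}]'

```text
clock: 14.47
tcp_pos: [607.1, 257.1, 436.2]
tcp_rot: [2.207, 2.235, -0.004]
wrist_force: [0.2, 0.6, -0.1]
finger_gap: 0.006
gripper_force: 0.0
```

```bash
python3 -c "
from h import *
go(606,250,338,0.6);print(read_state()['q'].round(3))
c=eyes.camera('side');W=cloud(c);P=W[60:170,250:340].reshape(-1,3);P=P[(P[:,2]>130)&(P[:,2]<345)&(P[:,0]<650)&(P[:,0]>440)&(P[:,1]<215)&(P[:,1]>100)]
i=P[:,2].argsort()[-20:];print(P[i].mean(0), P[:,2].max())"
```

```text
d [-0.0069 -0.001   0.0982] twist 0.12 cur 0.72 tcp [607.1 257.1 436.2] t 14.4667
[-1.17   0.43   1.013  1.385 -0.361  1.524 -0.169]
[541.51797608 189.29528511 329.30625129] 330.6267958619254
```

Emit:
servo_tool --motion '[{"delta_pos":[-0.007,-0.001,0.025],"twist":0,"gripper":0},{"delta_pos":[-0.007,-0.001,0.05],"twist":0,"gripper":0},{"delta_pos":[-0.007,-0.001,0.075],"twist":0,"gripper":0},{"delta_pos":[-0.007,-0.001,0.099],"twist":0,"gripper":0},{"delta_pos":[-0.02,-0.001,0.099],"twist":0,"gripper":0},{"delta_pos":[-0.035,-0.001,0.099],"twist":0,"gripper":0},{"delta_pos":[-0.05,-0.001,0.099],"twist":0,"gripper":0},{"delta_pos":[-0.065,-0.001,0.099],"twist":0,"gripper":0},{"delta_pos":[-0.08,-0.001,0.099],"twist":0,"gripper":0},{"delta_pos":[-0.095,-0.001,0.099],"twist":0,"gripper":0}]'

```text
clock: 15.35
tcp_pos: [607.2, 152.4, 340.6]
tcp_rot: [2.215, 2.227, 0.003]
wrist_force: [0.6, 2.4, 2.3]
finger_gap: 0.002
gripper_force: 1.2
```

```bash
python3 -c "
from h import *
go(606,139,337,0.6);print(read_state()['q'].round(3))"
```

```text
d [-0.0134 -0.0013  0.0036] twist -0.3 cur 0.3 tcp [607.2 152.4 340.6] t 15.35
[-1.087  0.402  1.017  1.623 -0.352  1.313 -0.009]
```

Emit:
servo_tool --motion '[{"delta_pos":[-0.016,-0.001,0.004],"twist":0,"gripper":0},{"delta_pos":[-0.045,-0.001,0.006],"twist":0,"gripper":0},{"delta_pos":[-0.071,-0.001,0.0105],"twist":0,"gripper":0},{"delta_pos":[-0.099,-0.001,0.02],"twist":0,"gripper":0},{"delta_pos":[-0.122,-0.001,0.031],"twist":0,"gripper":0},{"delta_pos":[-0.147,-0.001,0.047],"twist":0,"gripper":0},{"delta_pos":[-0.167,-0.001,0.064],"twist":0,"gripper":0},{"delta_pos":[-0.187,-0.001,0.086],"twist":0,"gripper":0},{"delta_pos":[-0.201,-0.001,0.107],"twist":0,"gripper":0},{"delta_pos":[-0.201,-0.001,0.107],"twist":0,"gripper":0}]'

```text
clock: 16.18
tcp_pos: [604.4, -50.8, 229.4]
tcp_rot: [-2.218, -2.222, 0.006]
wrist_force: [-1.4, -0.2, -0.2]
finger_gap: 0.006
gripper_force: 0.0
```

```bash
python3 -c "
from h import *
go(606,-84,128,0.6);print(read_state()['q'].round(3))
c=eyes.camera('side');cv2.imwrite('pics/s3.png',cv2.resize(c['img'][50:250,220:450],None,fx=3,fy=3)[...,::-1])"
```

```text
d [-0.0331  0.0019  0.1014] twist -0.51 cur 0.09 tcp [604.4 -50.8 229.4] t 16.1833
[-0.734  0.464  0.964  1.801 -0.421  1.105  0.378]
```

View pics/s3.png

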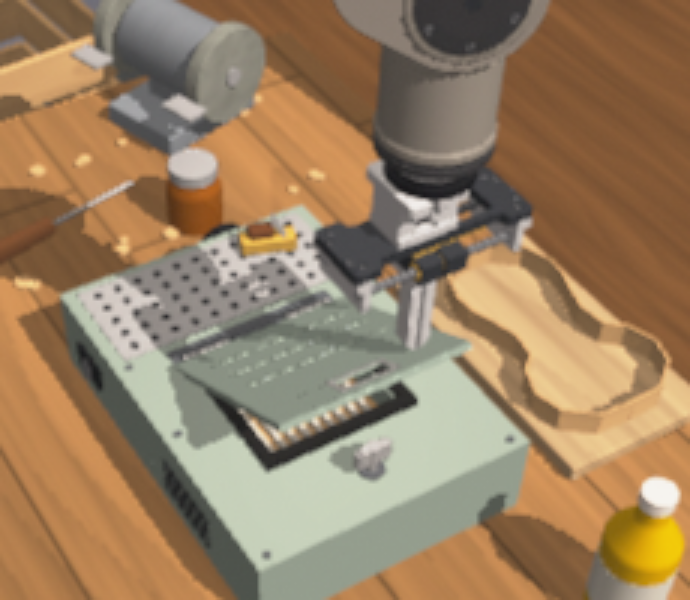

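The cover is down to about 28°, with its slot at (365,375) heading for the wing at (372,455). The plane has not moved. I'll keep going down.

Emit:
servo_tool --motion '[{"delta_pos":[-0.009,0,0.017],"twist":0,"gripper":0},{"delta_pos":[-0.016,0,0.034],"twist":0,"gripper":0},{"delta_pos":[-0.022,0,0.051],"twist":0,"gripper":0},{"delta_pos":[-0.027,0,0.069],"twist":0,"gripper":0},{"delta_pos":[-0.03,0,0.08],"twist":0,"gripper":0},{"delta_pos":[-0.032,0,0.087],"twist":0,"gripper":0},{"delta_pos":[-0.033,0,0.092],"twist":0,"gripper":0},{"delta_pos":[-0.034,0,0.095],"twist":0,"gripper":0},{"delta_pos":[-0.034,0,0.095],"twist":0,"gripper":0}]'

```text
clock: 16.98
tcp_pos: [607.4, -80.5, 137.6]
tcp_rot: [2.214, 2.228, -0.0]
wrist_force: [-0.9, 0.1, 0.3]
finger_gap: 0.005
gripper_force: 0.0
```

Emit:
servo_tool --motion '[{"delta_pos":[0,0,0.003],"twist":0,"gripper":0},{"delta_pos":[0,0,0.005],"twist":0,"gripper":0},{"delta_pos":[0,0,0.007],"twist":0,"gripper":0},{"delta_pos":[0,0,0.009],"twist":0,"gripper":0},{"delta_pos":[0,0,0.01],"twist":0,"gripper":0},{"delta_pos":[0,0,0.01],"twist":0,"gripper":0},{"delta_pos":[0,0,0.01],"twist":0,"gripper":0}]'

```text
clock: 17.57
tcp_pos: [607.8, -80.8, 128.3]
tcp_rot: [2.214, 2.228, 0.001]
wrist_force: [-2.2, -0.9, 10.7]
finger_gap: 0.007
gripper_force: 5.3
```

Emit:
servo_tool --motion '[{"delta_pos":[0,0,0.001],"twist":0,"gripper":0},{"delta_pos":[0,0,0.0015],"twist":0,"gripper":0},{"delta_pos":[0,0,0.002],"twist":0,"gripper":0},{"delta_pos":[0,0,0.002],"twist":0,"gripper":0},{"delta_pos":[0,0,0.002],"twist":0,"gripper":0},{"delta_pos":[0,0,0.002],"twist":0,"gripper":0}]'

```text
clock: 18.07
tcp_pos: [607.9, -80.9, 127.8]
tcp_rot: [2.215, 2.227, 0.003]
wrist_force: [-12.2, 3.1, 40.3]
finger_gap: 0.006
gripper_force: 20.1
```

```bash
python3 -c "
from h import *
print(read_state()['tcp_pos'],read_state()['wrist_force'])
c=eyes.camera('side');cv2.imwrite('pics/s4.png',cv2.resize(c['img'][90:250,230:450],None,fx=3.5,fy=3.5)[...,::-1])
W=cloud(c);P=W.reshape(-1,3);P=P[(P[:,2]>85)&(P[:,2]<125)&(abs(P[:,0]-500)<40)]
for y in range(-160,60,20):
  q=P[abs(P[:,1]-y)<6];print(y,len(q),np.median(q[:,2]).round(1))"
```

```text
[607.86688691 -80.90365779 127.83453263] [-12.15040974   3.12228425  40.27089187]
-160 0 nan
-140 16 92.1
-120 103 93.4
-100 97 101.9
-80 86 101.5
-60 87 101.9
-40 91 101.1
-20 95 101.9
0 77 102.2
20 83 101.3
40 84 101.6
  return _methods._mean(a, axis=axis, dtype=dtype,
  ret = ret.dtype.type(ret / rcount)
```

View pics/s4.png

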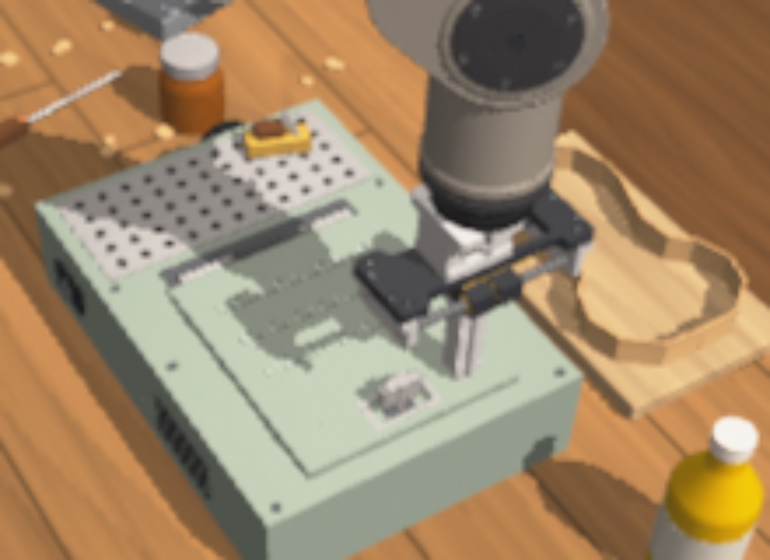

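The cover lies flat, level to within about 1 mm along its length, and the wing stands up through the slot at (398,390). The hard stop has been reached. I'll ease the force to about 28 N.

Emit:
servo_tool --motion '[{"delta_pos":[0,0,-0.0007],"twist":0,"gripper":0},{"delta_pos":[0,0,-0.0007],"twist":0,"gripper":0},{"delta_pos":[0,0,-0.0007],"twist":0,"gripper":0},{"delta_pos":[0,0,-0.0007],"twist":0,"gripper":0},{"delta_pos":[0,0,-0.0007],"twist":0,"gripper":0},{"delta_pos":[0,0,-0.0007],"twist":0,"gripper":0}]'

```text
clock: 18.62
tcp_pos: [607.9, -80.9, 128.0]
tcp_rot: [2.214, 2.227, 0.003]
wrist_force: [-8.7, 2.3, 29.8]
finger_gap: 0.01
gripper_force: 15.0
```

```bash
python3 -c "
from h import *
print(sign_off())"
```

```text
the job is handed in; nothing more can be done
None
```

I handed the job in at about 18.6 s with the arm still pressing the cover home at about 30 N: the block is flat in the tray, the wing is up through the slot, and nothing else appeared to have moved; no verdict came back.

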